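# Slide the saucepan to the large ring and hold the boost

### The arm

A 6-joint arm with a two-finger parallel gripper is mounted at the origin on a cart in front of the work surface, level with it; the furniture and walls round the work are solid. World frame = base frame: x ahead of the robot, y to its left, z up, the work surface at z = 0. Lengths are in mm, angles in rad, forces in N, time in s.
With the tool pointing down it reaches from about 375 to 925 mm from the base axis. Payload 5.7 kg.
Tool frame: the origin (TCP) lies midway between the tips of the shut fingers; the grasp point (between the pads) lies arm.pinch_z behind it (arm.pinch_z is the distance from the TCP to the grasp point, in mm); z points along the fingers, x is the direction in which the jaws open and shut, and the axes are right-handed (so a half turn about z gives the same grasp; the last joint's range is limited). The gripper opens to 88 mm and grips with 3 to 60 N. Pads are 20 mm wide; open, the fingers measure 115 mm over their backs; the gripper's body (75 mm by 178 mm) begins 61 mm behind the grasp point.
Start: joints at [-1.337, 0.359, 1.51, -0, 1.272, -0.115], TCP at [205.046, -563.843, 222.623] pointing down, gripper open.
Joint ranges: [-2.97, 2.97], [-1.01, 2.36], [0.21, 2.38], [-0.96, 4.11], [0.2, 2.71], [-2.98, 2.98]. Speed limits (rad/s): [2.39, 2.39, 3.14, 3.14, 3.14, 3.14].

### API

Orientations are given as [roll, pitch, yaw] about the fixed x, y, z axes, in that order (R = Rz(yaw) Ry(pitch) Rx(roll)).
In Python, from cell import monitor, get_image, job, arm gives the robot as it stands.
- The arm moves only by the tool arm_command, never from a script. Its argument "series" is a list of rows, each an object of numbers: "tx", "ty", "tz": the shift along the tool's x, y, z in units of 40 mm (1.0 is 40 mm); "roll": the turn about the tool's z in units of 6 degrees (1.0 is 6 degrees); "jaw": the opening, from -1 (shut) to 1 (fully open). A call has 1 to 20 rows; each row is the pose to reach, as a shift and turn from the pose commanded when the call began, along the tool's axes at that moment; what a row does not reach only later rows make up. A row lasts 1/12 s, in which the tool goes at most 41.7 mm and 7.16 degrees, less where a joint would pass 70% of its speed; a pose out of reach is approached as far as the arm can. A call with a gripper value outside its range is refused whole. The fingers move at their own pace and stop on an object; the grip force is fixed at half the most. Time passes only in rows, so rows that repeat a pose let the fingers close. It gives the time, the measured TCP pose, the force and the opening at its end, in the units of the state.
- monitor.observe(): the state, without advancing time (a new reading comes with each control period).
- get_image(name): name is "scene" or "top" or "wrist"; returns a dict with "frame" (400x640x3 uint8, red, green, blue), "range_z" (400x640 float32, mm along the optical axis (not along the pixel's ray), 0 where there is no reading), "K" (3x3 intrinsics, pixels), "extrinsics" (4x4, takes a point from world to camera coordinates). Camera axes: x right, y down, z forward; pixel columns grow to the right and rows downward; lengths in mm; the calibration is good to about 2 mm. A picture is of the moment at which its call begins.
- job.sign_off(): hands the job in, once; it reports no verdict.
The state is a dict: "clock": time; "joint_positions": joint angles; "joint_vel": joint speeds; "tau": joint torques, N m; "tool_pos": TCP position; "tool_rot": TCP orientation; "contact_force": force on the tool from outside, world axes, zero at the start; "ft_torque": the same for the moment, N m; "finger_gap": finger opening in mm.
Only numpy, scipy, OpenCV 4.12 (cv2) and the standard library are available. Lean on these libraries where they do the work, as an engineer would, in place of code of your own. Each camera call takes 0.05 s, during which the arm holds its last target.

### The job

Slide the lidded saucepan by its handle from the small ring of the hob onto the middle of the large ring, keeping it flat on the glass all the way (it is full: no lifting or tipping), and let go of it. Only when it stands there, turn the front dial, which serves the large ring, clockwise past its two clicks into the sprung boost position at the orange mark; the boost works only while it is held, so finish with the gripper still holding the dial there. Leave the rear dial off and the other things on the worktop where they are.

Things in the scene. Friction and masses are not known exactly. Their poses are not given: they have to be found in the camera images.
- hob: Fixed two-ring ceramic hob, flat black glass in a steel rim, 510 wide (y), 220 deep (x), glass 38 above the worktop. Origin under its centre on the worktop; x to its back, y to its left, z up. At its right end are two equal dials one behind the other, 104 apart. Close behind it stands a fixed microwave, 280 high (face at world x = 0.67, bar handle to 0.63, y -0.10 to 0.42).
- large_ring (a point): Centre of the large printed ring (diameter 180, with an inner ring of 120), on the glass, right of the small one; at hob (0, -45, 38) mm.
- small_ring (a point): Centre of the small printed ring (diameter 145), on the glass, at the hob's left; at hob (0, 165, 38) mm.
- saucepan: Loose lidded steel saucepan, 0.6 to 1 kg, lid and black lid knob do not come off; diameter 153 at the rim, 136 at the foot, 71 high to the lid, 92 to the top of the lid knob. Starts on the small ring. Origin at the centre of its foot (on the glass), z up, x along the handle.
- pan_handle (a point): Place to hold on the saucepan's handle: a straight, level black bar 20 wide and 17 thick, its middle 47.5 above the glass, running from 96 to 214 from the pan's axis along the pan's x; this point is 145 from the axis. At the start it points to the hob's left or left and forward.
- main_dial: The FRONT dial (nearer the robot), which serves the large ring, with an orange mark at the end of its scale. Origin on its axis, on the glass, at hob (-52, -205, 38) mm; z up. A round ribbed black knob, diameter 42 at its foot to 39 at its top, from 4 to 30 above the glass, on a steel collar of diameter 45.
- dial_grip (a point): Point on the front dial's axis, 17.6 above the glass, at mid height of the knob.
- dial_clicks (a joint): First part of the front dial's turn, rad, clockwise from above: 0 off (its pointer to the hob's back), light clicks (rest places) at 0.45 and 0.90, where it stops; it stays where it clicks. Overcoming a click takes about 0.04 N m.
- dial_boost (a joint): Second, sprung part of the same knob's turn, rad, clockwise from above: it begins only once dial_clicks is at 0.90; 0 at rest, end stop at 0.45 (the orange mark: 1.35 rad of turn from off in all). The spring gives 0.12 N m at its beginning and 0.165 at the stop, and flies back to 0 when let go.
- rear_dial: The REAR dial, the same in looks, which serves the small ring; origin on its axis on the glass at hob (52, -205, 38) mm. Not to be turned.
- rear_knob (a joint): Turn of the rear dial's knob, rad: 0 is off.
- mug: Bystander, to be left alone: teal mug, 91 mm tall, left of the hob at the front; origin at its underside.
- kitchen_roll: Bystander, to be left alone: white kitchen roll, 228 mm tall, left of the hob at the back; origin at its underside.
- spice_jar: Bystander, to be left alone: yellow-capped spice jar, 96 mm tall, right of the hob; origin at its underside.
- bean_tin: Bystander, to be left alone: teal food tin, 110 mm tall, right of the hob; origin at its underside.
- honey: Bystander, to be left alone: grey-lidded honey jar, 102 mm tall, right of the hob; origin at its underside.
- peeler: Bystander, to be left alone: dark green peeler lying flat, 170 mm long, right of the hob; origin at its underside.

How it is judged (in metres and radians):
On the way, in this order (a step that is already met when the one before it is completed fails the run):
1. the saucepan stands flat and let go, centred on the large ring within 20 mm (horizontal distance between saucepan and large_ring below 0.02 m and z of saucepan in the frame of hob between 0.034 and 0.042 m and angle between saucepan's own z axis and vertical below 0.05 rad and linear speed of saucepan below 0.01 m/s and contact force between saucepan and hob above 2 N and contact force between each of the arm, the fingers and saucepan below 0.3 N), for 0.3 s.
2. with the pan there, the fingers hold the front dial in its sprung boost position (at least 0.30 of 0.45 rad beyond the second click) (value of joint dial_boost above 0.3 rad and value of joint dial_clicks above 0.84 rad and contact force between the fingers and main_dial above 0.5 N and horizontal distance between saucepan and large_ring below 0.02 m), for 0.5 s.
At the end, for the whole second after the job is handed in: The fingers hold the front dial (over 0.5 N) in boost: dial_clicks above 0.84, dial_boost above 0.30 rad. The saucepan stands flat, still and untouched on the glass within 20 mm of the large ring's centre; the rear dial is off (below 0.15 rad) (all of step 2 and z of saucepan in the frame of hob between 0.034 and 0.042 m and angle between saucepan's own z axis and vertical below 0.05 rad and linear speed of saucepan below 0.01 m/s and contact force between saucepan and hob above 2 N and contact force between each of the arm, the fingers and saucepan below 0.3 N and value of joint rear_knob below 0.15 rad); the arm keeps its last pose, push and grip.
It fails at once if the saucepan is lifted more than 10 mm off the glass, tipped more than 0.15 rad, or taken off the hob (z of saucepan in the frame of hob above 0.048 m or angle between saucepan's own z axis and vertical above 0.15 rad or z of saucepan in the frame of hob below 0.03 m).
It fails at once if the front dial is turned (more than 0.3 rad) while the saucepan is not on the large ring (30 mm or more off its centre) (value of joint dial_clicks above 0.3 rad and horizontal distance between saucepan and large_ring above 0.03 m).
It fails at once if the rear dial is turned more than 0.3 rad (value of joint rear_knob above 0.3 rad).
It fails at once if a bystander is moved more than 30 mm (distance of any of mug, kitchen_roll, spice_jar, bean_tin, honey, peeler from where it was at the start of the episode above 0.03 m).
It also fails if it takes over 58 s, if anything falls off the work surface, if the arm or the gripper's body presses on something with over 40 N, if the wrist force passes 120 N, or if a joint passes its speed limit or range.

## Working session

There is one attempt and no reset: what is moved stays moved. The work goes in short steps, Python scripts to look and compute and a tool call to move; the robot and the scene stay as the last step left them, time stands still between calls to the robot, and variables do not carry over. Pictures are saved under pics/ and viewed, and the job is handed in when it is done.

Besides the shell and the picture viewer there is one more tool, called after "Call:" as name(argument=value, ...), one argument or row to a line, values as JSON. arm_command: Moves the arm, as the interface text tells. Its arguments: {"type":"object","properties":{"series":{"type":"array","items":{"type":"object","properties":{"tx":{"type":"number"},"ty":{"type":"number"},"tz":{"type":"number"},"roll":{"type":"number"},"jaw":{"type":"number"}}}}},"required":["series"]}

```bash
ls; mkdir -p pics; python3 - <<'E'
from cell import monitor,get_image,job,arm
import cv2,numpy as np
s=monitor.observe();print(s);print(arm.pinch_z, [a for a in dir(arm) if a[0]!='_'])
for n in ("scene","top"):
    d=get_image(n);cv2.imwrite(f"pics/{n}0.png",d["frame"][:,:,::-1]);print(n,d["K"].tolist(),np.round(d["extrinsics"],4).tolist())
    np.savez(f"{n}0.npz",**d)
E
```

```text
pics
{'clock': 0.0, 'joint_positions': array([-1.33710009e+00,  3.59483964e-01,  1.51143115e+00, -4.19039331e-06,
        1.27247260e+00, -1.15050730e-01]), 'joint_vel': array([-0.00112707,  0.00193584,  0.00016034, -0.00061065, -0.00164458,
       -0.00130871]), 'tau': array([ 1.17896478e-03, -5.15361714e+01, -2.70725209e+01,  6.76113786e-02,
        3.50623217e-02, -1.62215761e-04]), 'tool_pos': array([ 204.89223862, -563.20533544,  221.82259642]), 'tool_rot': array([-3.14139056e+00,  1.78365020e-03, -1.22204794e+00]), 'contact_force': array([ 0.3878764 ,  0.49336652, -0.59569686]), 'ft_torque': array([-0.02421116, -0.03009626, -0.02551321]), 'finger_gap': 87.54850157826816}
18.700000000000003 ['MotionError', 'pinch_z']
scene [[452.3448226884952, 0.0, 314.96466100604573], [0.0, 452.3448226884952, 195.64671184145448], [0.0, 0.0, 1.0]] [[0.7902, -0.6128, -0.0121, -417.8672], [-0.2744, -0.336, -0.901, 227.4198], [0.548, 0.7153, -0.4337, 1340.4669], [0.0, 0.0, 0.0, 1.0]]
top [[411.0812521000575, 0.0, 313.840372066623], [0.0, 411.0812521000575, 205.38843642157286], [0.0, 0.0, 1.0]] [[0.0015, -0.9977, -0.068, -27.2538], [-0.9907, 0.0078, -0.1359, 523.8988], [0.1361, 0.0675, -0.9884, 1555.8913], [0.0, 0.0, 0.0, 1.0]]
```

View pics/scene0.png

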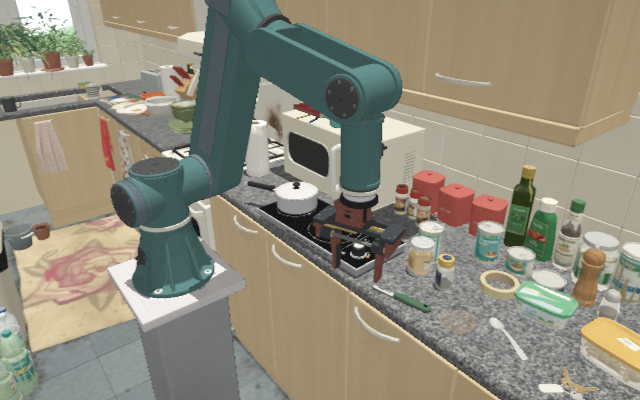

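View pics/top0.png

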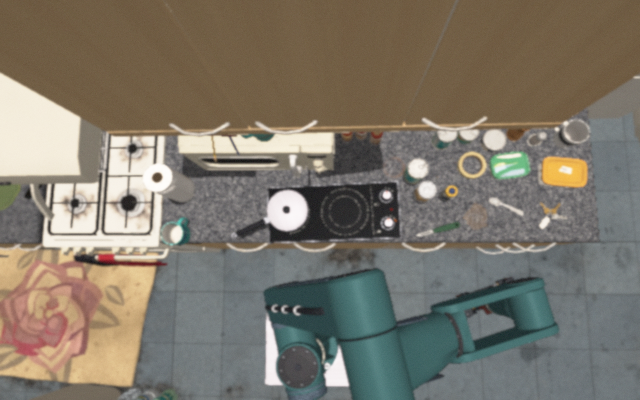

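The top view shows the hob at about columns 270–398, rows 185–240. The pan is near (288,210) with its handle to (237,233), the large ring near (346,210), and the dials near (386,195) and (386,223). I'll zoom in next.

```bash
cat > h.py <<'E'
import numpy as np,cv2
def load(n): return dict(np.load(n))
def ray(d,u,v):
    K,E=d["K"],d["extrinsics"];R=E[:3,:3];c=-R.T@E[:3,3]
    return c,R.T@np.linalg.inv(K)@np.array([u,v,1.])
def onz(d,u,v,z):
    c,r=ray(d,u,v);return c+r*(z-c[2])/r[2]
def pix(d,p):
    q=d["K"]@(d["extrinsics"][:3,:3]@np.asarray(p,float)+d["extrinsics"][:3,3]);return q[:2]/q[2]
def deproj(d,u,v):
    z=d["range_z"][int(round(v)),int(round(u))];c,r=ray(d,u,v);return c+r*z
def tri(obs):
    A=np.zeros((3,3));b=np.zeros(3)
    for d,u,v in obs:
        c,r=ray(d,u,v);r=r/np.linalg.norm(r);P=np.eye(3)-np.outer(r,r);A+=P;b+=P@c
    p=np.linalg.solve(A,b);return p
E
python3 - <<'E'
from h import *
t=load("top0.npz");s=load("scene0.npz")
f=t["frame"]
c=cv2.resize(f[170:260,220:420],None,fx=4,fy=4,interpolation=cv2.INTER_CUBIC);cv2.imwrite("pics/topz.png",c[:,:,::-1])
c=cv2.resize(s["frame"][150:280,230:430],None,fx=4,fy=4,interpolation=cv2.INTER_CUBIC);cv2.imwrite("pics/scz.png",c[:,:,::-1])
for u,v in [(346,210),(386,223),(386,195),(288,210),(240,232),(275,236)]: print(u,v,deproj(t,u,v).round(1))
E
```

```text
346 210 [ 504.7 -152.8   36.9]
386 223 [ 451.5 -301.1   61.9]
386 195 [ 555.9 -302.4   71.7]
288 210 [494.6  59.2 128.8]
240 232 [417.5 243.5  94. ]
275 236 [405.9 121.1  34.3]
```

View pics/topz.png

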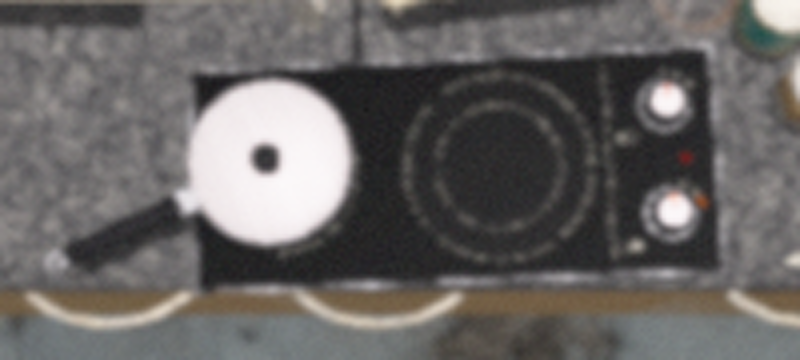

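View pics/scz.png

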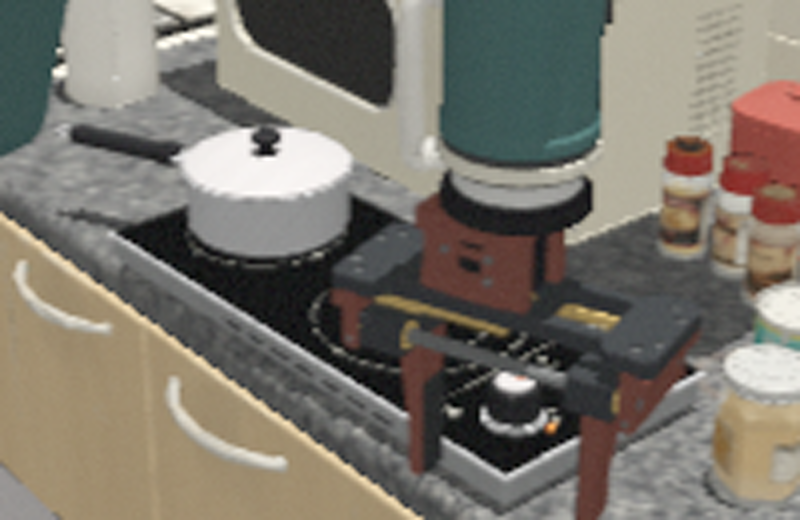

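The zoomed top view (4x) shows the pan knob at (266,158), the handle running from (180,208) to (75,258), the ring centre near (500,166), and dial caps at (667,102) and (675,212). The orange mark beside (703,201) confirms that the lower dial is the front one.

```bash
python3 - <<'E'
from h import *
t=load("top0.npz");f=t["frame"].astype(int)
g=f.max(2)
def comp(mask,win):
    m=np.zeros(mask.shape,np.uint8);u0,u1,v0,v1=win;m[v0:v1,u0:u1]=mask[v0:v1,u0:u1]
    n,l,st,c=cv2.connectedComponentsWithStats(m);i=1+np.argmax(st[1:,4]);return l==i,c[i],st[i]
# hob glass + steel edges: large dark comp
win=(262,404,178,246)
m,c,st=comp(g<60,win);pts=np.argwhere(m)[:,::-1].astype(np.float32)
h=cv2.convexHull(pts);h=cv2.approxPolyDP(h,3,True)[:,0];print("glass hull",[(p.tolist(),onz(t,*p,38)[:2].round(1).tolist()) for p in h])
W=np.array([onz(t,*p,38)[:2] for p in pts],np.float32);print(cv2.minAreaRect(W))
for nm,w in (("front",(380,396,214,232)),("rear",(378,394,188,204))):
    m,c,st=comp(g>150,w);print(nm,c,st,onz(t,*c,68).round(1)); print(deproj(t,*c).round(1))
m,c,st=comp(g>140,(262,312,186,235));cn=max(cv2.findContours(m.astype(np.uint8),0,1)[0],key=cv2.contourArea);e=cv2.fitEllipse(cn);print("lid",c,e,onz(t,*e[0],38+68).round(1))
m,c,st=comp(g<90,(281,293,204,215));print("knob",c,onz(t,*c,130).round(1),deproj(t,*c))
m,c,st=comp(g<60,(232,266,216,240));p=np.argwhere(m)[:,::-1];W=np.array([onz(t,*q,94)[:2] for q in p],np.float32);print("handle",c,onz(t,*c,94).round(1),cv2.minAreaRect(W))
# ring circle
w=(322,372,186,236);m=(g>75);pp=[]
for v in range(186,236):
    for u in range(320,369):
        if m[v,u]: pp.append(onz(t,u,v,38)[:2])
pp=np.array(pp);cc=np.array([497,-153.])
from scipy.optimize import least_squares
for rr in (90,60):
    c0=cc
    for _ in range(6):
        r=np.linalg.norm(pp-c0,axis=1);s=pp[abs(r-rr)<13]
        c0=least_squares(lambda c:np.linalg.norm(s-c,axis=1)-rr,c0,loss="soft_l1").x
    print("ring",rr,c0.round(1),len(s))
print(onz(t,288-1.5,209.5,130))
E
```

```text
glass hull [([395.0, 184.0], [603.8, -341.2]), ([398.0, 236.0], [404.4, -347.3]), ([270.0, 240.0], [390.3, 139.7]), ([269.0, 224.0], [452.1, 144.6]), ([290.0, 188.0], [592.6, 64.2])]
((498.7054138183594, -100.62290954589844), (208.43878173828125, 493.88623046875), 1.9878123998641968)
front [388.30769231 222.04615385] [384 218  10   9  65] [ 454.5 -309.    68. ]
[ 454.4 -308.9   69.4]
rear [386.4137931 194.5      ] [383 191   8   8  58] [ 558.4 -304.4   68. ]
[ 557.6 -303.9   72.6]
lid [286.21397059 210.20661765] ((286.0472412109375, 210.2025146484375), (39.95834732055664, 43.15364074707031), 72.3756103515625) [496.8  69.4 106. ]
knob [286. 209.] [498.2  66.4 130. ] [498.35473265  66.52987533 128.86750533]
handle [250.82539683 228.67724868] [429.7 202.8  94. ] ((428.851318359375, 203.35739135742188), (27.347787857055664, 105.88494110107422), 25.265226364135742)
ring 90 [ 500.2 -145.6] 70
ring 60 [ 500.6 -145.3] 35
[496.35632005  64.51819235 130.        ]
```

```bash
cat > mv.py <<'E'
import sys,numpy as np
from cell import monitor
from scipy.spatial.transform import Rotation as R
# usage: mv.py x y z yawdeg [more waypoints]
a=list(map(float,sys.argv[1:]));s=monitor.observe()
M=R.from_euler('xyz',s["tool_rot"]);print("t",round(s["clock"],2),s["tool_pos"].round(1),np.degrees(s["tool_rot"]).round(2),"q",s["joint_positions"].round(2),"F",s["contact_force"].round(1),s["ft_torque"].round(2),"gap",round(s["finger_gap"],1))
for i in range(0,len(a),4):
    d=M.inv().apply(np.array(a[i:i+3])-s["tool_pos"])/40
    dy=a[i+3]-np.degrees(s["tool_rot"][2])
    print("tx %.3f ty %.3f tz %.3f roll %.3f"%(*d,-dy/6))
E
python3 mv.py 450 -250 225 -30 434 197 180 26
```

```text
t 0.1 [ 204.9 -563.2  221.9] [-1.7999e+02  1.0000e-01 -7.0010e+01] q [-1.34  0.36  1.51  0.    1.27 -0.12] F [-0.8  0.   0.1] [ 0.02 -0.06  0.03] gap 87.9
tx -5.265 ty -8.435 tz -0.067 roll -6.669
tx -15.902 ty -11.878 tz 1.076 roll -16.002
```

Call:
arm_command(
  series=[
    {"tx": -5.3,"ty": -8.4,"tz": 0,"roll": -6.7,"jaw": 1},
    {"tx": -5.3,"ty": -8.4,"tz": 0,"roll": -6.7,"jaw": 1},
    {"tx": -5.3,"ty": -8.4,"tz": 0,"roll": -6.7,"jaw": 1},
    {"tx": -5.3,"ty": -8.4,"tz": 0,"roll": -6.7,"jaw": 1},
    {"tx": -5.3,"ty": -8.4,"tz": 0,"roll": -6.7,"jaw": 1},
    {"tx": -5.3,"ty": -8.4,"tz": 0,"roll": -6.7,"jaw": 1},
    {"tx": -5.3,"ty": -8.4,"tz": 0,"roll": -6.7,"jaw": 1},
    {"tx": -5.3,"ty": -8.4,"tz": 0,"roll": -6.7,"jaw": 1},
    {"tx": -5.3,"ty": -8.4,"tz": 0,"roll": -6.7,"jaw": 1},
    {"tx": -5.3,"ty": -8.4,"tz": 0,"roll": -6.7,"jaw": 1},
  ],
)

```text
clock: 0.93
tool_pos: [449.9, -246.1, 222.4]
tool_rot: [-3.14, 0.001, -0.519]
contact_force: [-0.1, -0.9, 0.7]
finger_gap: 87.9
```

```bash
python3 mv.py 420 225 200 26
```

```text
t 0.93 [ 449.9 -246.1  222.4] [-1.799e+02  3.000e-02 -2.972e+01] q [-0.64  0.23  1.7   0.    1.21 -0.12] F [-0.1 -0.9  0.7] [-0.06 -0.08 -0.05] gap 87.9
tx -6.488 ty -9.857 tz 0.581 roll -9.286
```

```bash
python3 mv.py 434 197 200 26
```

```text
t 0.93 [ 449.9 -246.1  222.4] [-1.799e+02  3.000e-02 -2.972e+01] q [-0.64  0.23  1.7   0.    1.21 -0.12] F [-0.1 -0.9  0.7] [-0.06 -0.08 -0.05] gap 87.9
tx -5.837 ty -9.422 tz 0.580 roll -9.286
```

Call:
arm_command(
  series=[
    {"tx": -5.8,"ty": -9.4,"tz": 0.5,"roll": -9.3,"jaw": 1},
    {"tx": -5.8,"ty": -9.4,"tz": 0.5,"roll": -9.3,"jaw": 1},
    {"tx": -5.8,"ty": -9.4,"tz": 0.5,"roll": -9.3,"jaw": 1},
    {"tx": -5.8,"ty": -9.4,"tz": 0.5,"roll": -9.3,"jaw": 1},
    {"tx": -5.8,"ty": -9.4,"tz": 0.5,"roll": -9.3,"jaw": 1},
    {"tx": -5.8,"ty": -9.4,"tz": 0.5,"roll": -9.3,"jaw": 1},
    {"tx": -5.8,"ty": -9.4,"tz": 0.5,"roll": -9.3,"jaw": 1},
    {"tx": -5.8,"ty": -9.4,"tz": 0.5,"roll": -9.3,"jaw": 1},
    {"tx": -5.8,"ty": -9.4,"tz": 0.5,"roll": -9.3,"jaw": 1},
    {"tx": -5.8,"ty": -9.4,"tz": 0.5,"roll": -9.3,"jaw": 1},
    {"tx": -5.8,"ty": -9.4,"tz": 0.5,"roll": -9.3,"jaw": 1},
    {"tx": -5.8,"ty": -9.4,"tz": 0.5,"roll": -9.3,"jaw": 1},
  ],
)

```text
clock: 1.93
tool_pos: [433.4, 196.1, 202.3]
tool_rot: [-3.14, -0.001, 0.458]
contact_force: [-0.3, -0.1, -0.3]
finger_gap: 87.5
```

```bash
python3 mv.py 434 197 200 26; python3 - <<'E'
from cell import get_image
import cv2,numpy as np
for n in ("wrist","top","scene"):
    d=get_image(n);cv2.imwrite(f"pics/{n}1.png",d["frame"][:,:,::-1]);np.savez(f"{n}1.npz",**d)
E
```

```text
t 1.93 [433.4 196.1 202.3] [-1.7989e+02 -3.0000e-02  2.6220e+01] q [ 0.28  0.2   1.8   0.    1.14 -0.18] F [-0.3 -0.1 -0.3] [-0.   -0.09 -0.03] gap 87.5
tx 0.024 ty -0.014 tz 0.059 roll 0.037
```

View pics/wrist1.png

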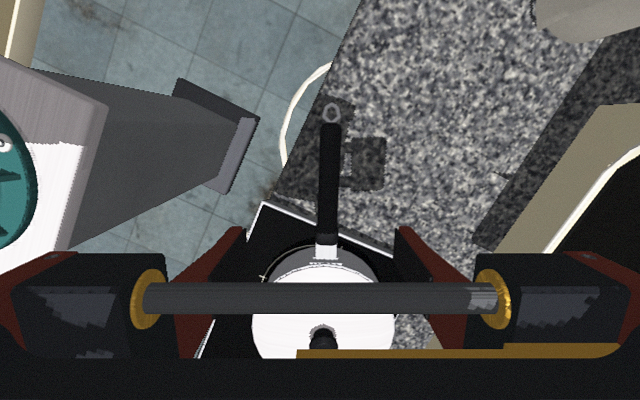

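View pics/scene1.png

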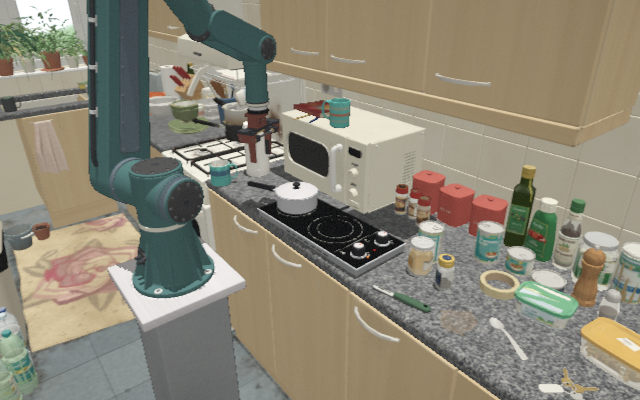

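In the wrist view the handle is a vertical black bar, columns 318–342 and rows 122–240, with the pan below it centred near column 322. In the scene view the rings and dials are now unobstructed. I'll measure the handle from the wrist and top views.

```bash
python3 - <<'E'
from h import *
w=load("wrist1.npz");g=w["frame"].astype(int).max(2)
z=w["range_z"]
print((-w["extrinsics"][:3,:3].T@w["extrinsics"][:3,3]).round(1))
P=[]
for v in range(130,232,6):
    row=g[v,300:360];# handle pixels by depth
    zr=z[v,300:360];zh=z[v,330];k=np.where((abs(zr-zh)<12)&(row<60))[0]+300
    a,b=k.min(),k.max();c=(a+b)/2
    P.append(np.r_[onz(w,c,v,94)[:2],deproj(w,c,v)[2]]);print(v,a,b,P[-1].round(1))
P=np.array(P);L=cv2.fitLine(P[:,:2].astype(np.float32),cv2.DIST_HUBER,0,.01,.01).ravel();print(L,np.degrees(np.arctan2(L[1],L[0])),np.median(P[:,2]))
# handle end points triangulated
# top: scene ring, dials
s=load("scene1.npz");t=load("top1.npz")
cv2.imwrite("pics/scz1.png",cv2.resize(s["frame"][170:275,240:420],None,fx=4,fy=4,interpolation=cv2.INTER_CUBIC)[:,:,::-1])
for p in [(454.5,-308.5,68),(500.4,-145.5,38),(498,67,130)]: print(p,pix(s,p).round(1))
f=w["frame"].astype(int);m=(f.min(2)>150)
E
```

```text
[402.4 256.3 365.1]
130 321 341 [413.1 257.1  95.1]
136 321 341 [415.5 252.3  94.1]
142 320 340 [417.1 247.1  94.5]
148 320 340 [419.6 242.3  95.2]
154 320 340 [422.  237.4  93.7]
160 320 340 [424.5 232.5  95. ]
166 320 340 [427.  227.5  94.4]
172 319 339 [428.7 222.   95. ]
178 319 339 [431.3 216.9  94.3]
184 319 339 [433.9 211.8  94.6]
190 319 337 [435.7 206.2  93.9]
196 319 337 [438.3 200.9  93.6]
202 318 337 [440.6 195.4  95.8]
208 318 337 [443.3 190.   93.7]
214 318 337 [446.  184.6  93.6]
220 318 337 [448.8 179.1  94. ]
226 317 337 [451.1 173.3  95. ]
[ 4.1154033e-01 -9.1139156e-01  4.2807635e+02  2.2401926e+02] -65.698364 94.35169233552386
(454.5, -308.5, 68) [358.7 244.6]
(500.4, -145.5, 38) [335.  227.4]
(498, 67, 130) [296.1 181.9]
```

View pics/scz1.png

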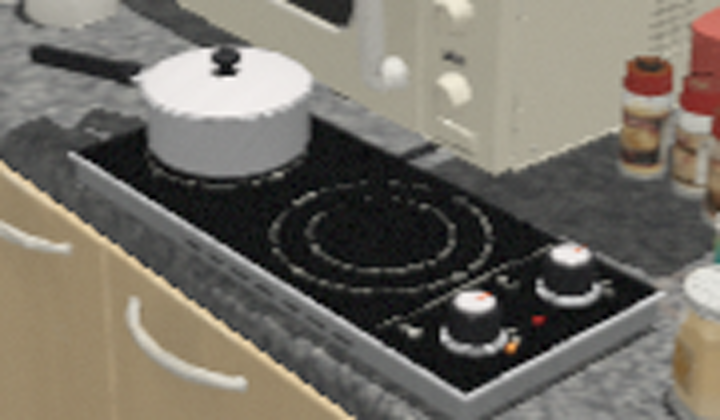

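The scene view agrees with the top view: the front dial cap is at (358.8,245.2) against a predicted (358.7,244.6). The wrist and top views both put the handle's top at 94 mm, so its middle is at about 86 mm. It runs at 114.3°, and I'll grip it at (439,199).

```bash
python3 mv.py 439 199 110 24.3  439 199 67.5 24.3
```

```text
t 2.08 [433.6 191.5 202.4] [1.7998e+02 6.0000e-02 2.6060e+01] q [ 0.27  0.2   1.8  -0.    1.14 -0.18] F [ 0.6 -0.2  0.1] [-0.03 -0.09 -0.01] gap 88.0
tx 0.206 ty -0.110 tz 2.310 roll 0.293
tx 0.207 ty -0.111 tz 3.372 roll 0.293
```

Call:
arm_command(
  series=[
    {"tx": 0.2,"ty": -0.12,"tz": 1,"roll": 0.3,"jaw": 1},
    {"tx": 0.2,"ty": -0.12,"tz": 1.8,"roll": 0.3,"jaw": 1},
    {"tx": 0.2,"ty": -0.12,"tz": 2.3,"roll": 0.3,"jaw": 1},
    {"tx": 0.2,"ty": -0.12,"tz": 2.7,"roll": 0.3,"jaw": 1},
    {"tx": 0.2,"ty": -0.12,"tz": 3.1,"roll": 0.3,"jaw": 1},
    {"tx": 0.2,"ty": -0.12,"tz": 3.35,"roll": 0.3,"jaw": 1},
    {"tx": 0.2,"ty": -0.12,"tz": 3.35,"roll": 0.3,"jaw": 1},
    {"tx": 0.2,"ty": -0.12,"tz": 3.35,"roll": 0.3,"jaw": 1},
  ],
)

```text
clock: 2.75
tool_pos: [438.9, 198.2, 68.5]
tool_rot: [-3.141, 0.002, 0.42]
contact_force: [0.5, 0.4, 0.1]
finger_gap: 87.8
```

```bash
python3 - <<'E'
from cell import get_image
import cv2,numpy as np
for n in ("wrist",):
    d=get_image(n);cv2.imwrite(f"pics/{n}2.png",d["frame"][:,:,::-1]);np.savez(f"{n}2.npz",**d)
E
python3 mv.py 439 199 67.5 24.3
```

```text
t 2.8 [439.5 198.6  69.1] [180.     0.    24.09] q [ 0.28  0.4   1.92 -0.    0.82 -0.14] F [ 0.3 -0.3  0.2] [-0.06 -0.15  0.  ] gap 87.8
tx -0.007 ty -0.014 tz 0.039 roll -0.035
```

View pics/wrist2.png

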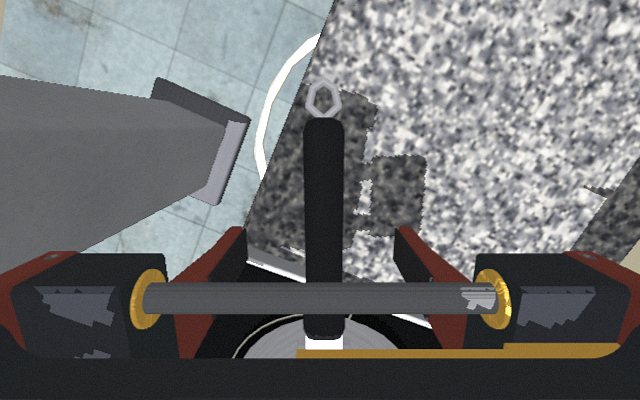

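The handle (column 323) lies centred between the fingers (midpoint about 321), so I'm closing.

Call:
arm_command(
  series=[
    {"tz": 0.04,"jaw": -1},
    {"tz": 0.04,"jaw": -1},
    {"tz": 0.04,"jaw": -1},
    {"tz": 0.04,"jaw": -1},
    {"tz": 0.04,"jaw": -1},
    {"tz": 0.04,"jaw": -1},
    {"tz": 0.04,"jaw": -1},
    {"tz": 0.04,"jaw": -1},
    {"tz": 0.04,"jaw": -1},
    {"tz": 0.04,"jaw": -1},
  ],
)

```text
validation failed for argument at $.se...
```

```bash
python3 mv.py 441.5 -13.5 67.5 24.3
```

```text
t 2.8 [439.5 198.6  69.1] [180.     0.    24.09] q [ 0.28  0.4   1.92 -0.    0.82 -0.14] F [ 0.3 -0.3  0.2] [-0.06 -0.15  0.  ] gap 87.8
tx -2.119 ty 4.862 tz 0.039 roll -0.035
```

Call:
arm_command(
  series=[
    {"tx": 0,"ty": 0,"tz": 0.04,"roll": 0,"jaw": -1},
    {"tx": 0,"ty": 0,"tz": 0.04,"roll": 0,"jaw": -1},
    {"tx": 0,"ty": 0,"tz": 0.04,"roll": 0,"jaw": -1},
    {"tx": 0,"ty": 0,"tz": 0.04,"roll": 0,"jaw": -1},
    {"tx": 0,"ty": 0,"tz": 0.04,"roll": 0,"jaw": -1},
    {"tx": 0,"ty": 0,"tz": 0.04,"roll": 0,"jaw": -1},
    {"tx": 0,"ty": 0,"tz": 0.04,"roll": 0,"jaw": -1},
    {"tx": 0,"ty": 0,"tz": 0.04,"roll": 0,"jaw": -1},
    {"tx": 0,"ty": 0,"tz": 0.04,"roll": 0,"jaw": -1},
    {"tx": 0,"ty": 0,"tz": 0.04,"roll": 0,"jaw": -1},
  ],
)

```text
clock: 3.63
tool_pos: [439.1, 199.7, 67.1]
tool_rot: [-3.142, -0.0, 0.422]
contact_force: [-0.5, -0.4, 0.3]
finger_gap: 24.6
```

```bash
python3 mv.py 441.5 -13.5 67.5 24.3
```

```text
t 3.63 [439.1 199.7  67.1] [-179.99   -0.     24.19] q [ 0.28  0.4   1.93  0.    0.81 -0.14] F [-0.5 -0.4  0.3] [-0.06 -0.12  0.03] gap 24.6
tx -2.129 ty 4.886 tz -0.011 roll -0.018
```

Gap is 24.6 mm and still closing, so I'll wait a few rows before sliding.

Call:
arm_command(
  series=[
    {"tx": 0,"ty": 0,"tz": 0,"roll": 0,"jaw": -1},
    {"tx": 0,"ty": 0,"tz": 0,"roll": 0,"jaw": -1},
    {"tx": 0,"ty": 0,"tz": 0,"roll": 0,"jaw": -1},
    {"tx": 0,"ty": 0,"tz": 0,"roll": 0,"jaw": -1},
    {"tx": 0,"ty": 0,"tz": 0,"roll": 0,"jaw": -1},
    {"tx": 0,"ty": 0,"tz": 0,"roll": 0,"jaw": -1},
  ],
)

```text
clock: 4.13
tool_pos: [439.3, 199.7, 67.1]
tool_rot: [-3.142, -0.0, 0.422]
contact_force: [1.7, 0.7, -1.6]
finger_gap: 19.9
```

```bash
python3 mv.py 441.5 -13.5 67.5 24.3;python3 - <<'E'
from cell import get_image
import cv2,numpy as np
from h import *
for n in ("top",):
    d=get_image(n);np.savez(f"{n}3.npz",**d)
    cv2.imwrite("pics/top3.png",cv2.resize(d["frame"][170:260,220:420],None,fx=4,fy=4,interpolation=cv2.INTER_CUBIC)[:,:,::-1])
E
```

```text
t 4.13 [439.3 199.7  67.1] [-1.800e+02 -2.000e-02  2.419e+01] q [ 0.28  0.4   1.93  0.    0.81 -0.14] F [ 1.7  0.7 -1.6] [ 0.13 -0.31  0.26] gap 19.9
tx -2.135 ty 4.885 tz -0.011 roll -0.018
```

View pics/top3.png

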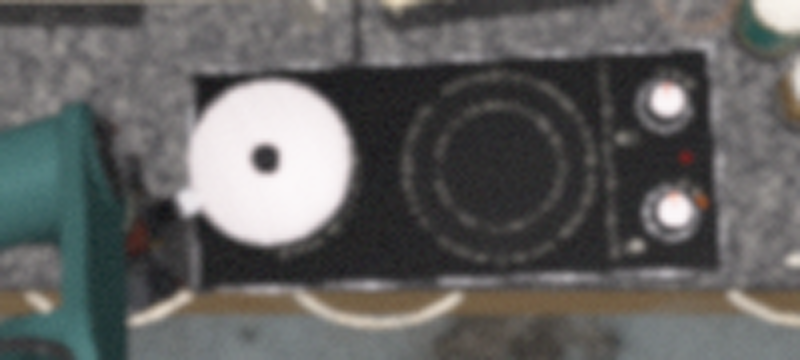

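The fingers have closed on the handle (gap 19.9 mm) and the pan hasn't moved (knob still at (266,158)). I'll slide it smoothly.

Call:
arm_command(
  series=[
    {"tx": -0.02,"ty": 0.05,"tz": 0,"roll": 0,"jaw": -1},
    {"tx": -0.07,"ty": 0.15,"tz": 0,"roll": 0,"jaw": -1},
    {"tx": -0.13,"ty": 0.3,"tz": 0,"roll": 0,"jaw": -1},
    {"tx": -0.23,"ty": 0.53,"tz": 0,"roll": 0,"jaw": -1},
    {"tx": -0.34,"ty": 0.78,"tz": 0,"roll": 0,"jaw": -1},
    {"tx": -0.45,"ty": 1.03,"tz": 0,"roll": 0,"jaw": -1},
    {"tx": -0.56,"ty": 1.28,"tz": 0,"roll": 0,"jaw": -1},
    {"tx": -0.67,"ty": 1.53,"tz": 0,"roll": 0,"jaw": -1},
    {"tx": -0.78,"ty": 1.78,"tz": 0,"roll": 0,"jaw": -1},
    {"tx": -0.88,"ty": 2.03,"tz": 0,"roll": 0,"jaw": -1},
    {"tx": -0.99,"ty": 2.28,"tz": 0,"roll": 0,"jaw": -1},
    {"tx": -1.1,"ty": 2.53,"tz": 0,"roll": 0,"jaw": -1},
    {"tx": -1.21,"ty": 2.78,"tz": 0,"roll": 0,"jaw": -1},
    {"tx": -1.31,"ty": 3.0,"tz": 0,"roll": 0,"jaw": -1},
    {"tx": -1.39,"ty": 3.2,"tz": 0,"roll": 0,"jaw": -1},
    {"tx": -1.47,"ty": 3.38,"tz": 0,"roll": 0,"jaw": -1},
    {"tx": -1.52,"ty": 3.5,"tz": 0,"roll": 0,"jaw": -1},
    {"tx": -1.57,"ty": 3.6,"tz": 0,"roll": 0,"jaw": -1},
    {"tx": -1.57,"ty": 3.6,"tz": 0,"roll": 0,"jaw": -1},
  ],
)

```text
clock: 5.77
tool_pos: [441.1, 41.5, 67.1]
tool_rot: [3.141, -0.0, 0.422]
contact_force: [0.4, -2.0, -1.8]
finger_gap: 20.0
```

```bash
cat > look.py <<'E'
from cell import get_image
import sys
from h import *
n=sys.argv[1]
for c in ("top","scene"):
    d=get_image(c);np.savez(f"{c}{n}.npz",**d)
    cr=d["frame"][170:260,220:420] if c=="top" else d["frame"][150:280,230:430]
    cv2.imwrite(f"pics/{c}{n}.png",cv2.resize(cr,None,fx=4,fy=4,interpolation=cv2.INTER_CUBIC)[:,:,::-1])
E
python3 mv.py 441.7 -12.8 67.1 24.3; python3 look.py 4
```

```text
t 5.77 [441.1  41.5  67.1] [179.95  -0.    24.18] q [-0.06  0.36  2.01 -0.    0.77 -0.48] F [ 0.4 -2.  -1.8] [-0.22 -0.26  0.09] gap 20.0
tx -0.542 ty 1.244 tz 0.001 roll -0.021
```

View pics/top4.png

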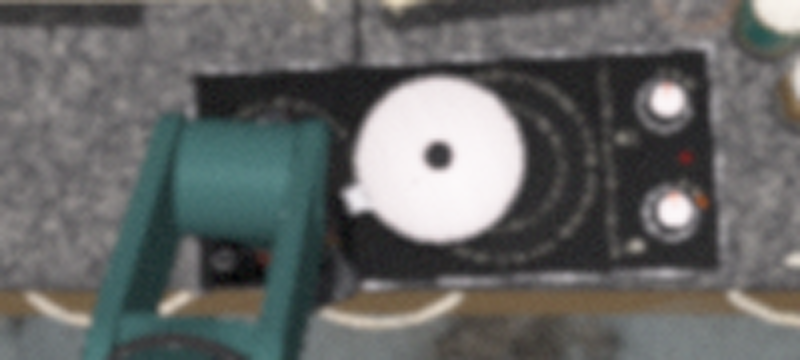

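View pics/scene4.png

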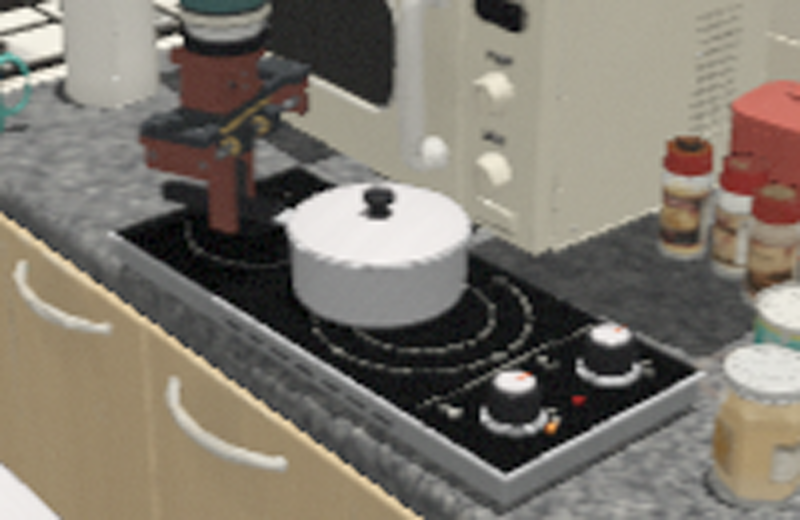

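The pan slides flat. Its knob is now at (438,155) in the zoomed top view and the ring is partly covered. I'll measure it.

```bash
cat > pan.py <<'E'
import sys
from h import *
def pan(t):
    g=t["frame"].astype(int).min(2);m=np.zeros(g.shape,np.uint8);m[184:238,262:404]=g[184:238,262:404]>140
    n,l,st,c=cv2.connectedComponentsWithStats(m);i=1+np.argmax(st[1:,4])
    m=cv2.morphologyEx((l==i).astype(np.uint8),cv2.MORPH_OPEN,cv2.getStructuringElement(2,(11,11)))
    cn=max(cv2.findContours(m,0,1)[0],key=cv2.contourArea);e=cv2.fitEllipse(cn)
    u,v=map(int,e[0]);gg=np.clip(120-t["frame"].astype(float).max(2),0,None);k=np.zeros_like(gg);k[v-7:v+8,u-7:u+8]=gg[v-7:v+8,u-7:u+8]
    vv,uu=np.indices(k.shape);kc=((k*uu).sum()/k.sum(),(k*vv).sum()/k.sum())
    print("lid ell",np.round(e[0],2),np.round(e[1],1),onz(t,*e[0],106).round(1),"knob",np.round(kc,2),onz(t,*kc,128).round(1))
for n in sys.argv[1:]: pan(load(n))
E
python3 pan.py top1.npz top4.npz
```

```text
lid ell [286.45 210.14] [39.7 41.8] [497.   67.9 106. ] knob [285.96 209.22] [497.7  66.8 128. ]
lid ell [329.2  209.48] [40.1 41.8] [498.4 -90.5 106. ] knob [329.16 208.39] [499.5 -91.  128. ]
```

Call:
arm_command(
  series=[
    {"tx": -0.03,"ty": 0.07,"tz": 0,"roll": 0,"jaw": -1},
    {"tx": -0.08,"ty": 0.19,"tz": 0,"roll": 0,"jaw": -1},
    {"tx": -0.15,"ty": 0.34,"tz": 0,"roll": 0,"jaw": -1},
    {"tx": -0.23,"ty": 0.53,"tz": 0,"roll": 0,"jaw": -1},
    {"tx": -0.31,"ty": 0.72,"tz": 0,"roll": 0,"jaw": -1},
    {"tx": -0.39,"ty": 0.9,"tz": 0,"roll": 0,"jaw": -1},
    {"tx": -0.45,"ty": 1.06,"tz": 0,"roll": 0,"jaw": -1},
    {"tx": -0.5,"ty": 1.17,"tz": 0,"roll": 0,"jaw": -1},
    {"tx": -0.53,"ty": 1.25,"tz": 0,"roll": 0,"jaw": -1},
    {"tx": -0.53,"ty": 1.25,"tz": 0,"roll": 0,"jaw": -1},
    {"tx": -0.53,"ty": 1.25,"tz": 0,"roll": 0,"jaw": -1},
    {"tx": -0.53,"ty": 1.25,"tz": 0,"roll": 0,"jaw": -1},
  ],
)

```text
clock: 6.87
tool_pos: [442.4, -12.3, 67.1]
tool_rot: [3.141, -0.0, 0.422]
contact_force: [1.3, -2.0, -3.3]
finger_gap: 20.0
```

```bash
python3 mv.py 442 -13 67.1 24.3; python3 look.py 5; python3 pan.py top5.npz
```

```text
t 6.87 [442.4 -12.3  67.1] [ 1.7994e+02 -1.0000e-02  2.4180e+01] q [-0.18  0.36  2.01 -0.    0.77 -0.6 ] F [ 1.3 -2.  -3.3] [-0.37 -0.12 -0.05] gap 20.0
tx -0.015 ty 0.011 tz -0.001 roll -0.019
lid ell [344.01 208.97] [40.5 41.7] [ 499.9 -144.8  106. ] knob [343.88 208.1 ] [ 500.2 -144.2  128. ]
```

View pics/top5.png

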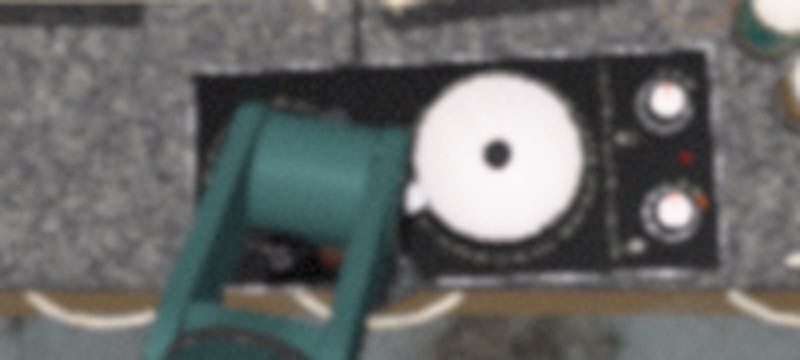

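The pan is centred to about 1 mm: (500,-144.5) against the ring's (500.4,-145.5). I'll release it and lift clear.

Call:
arm_command(
  series=[
    {"tx": 0,"ty": 0,"tz": 0,"roll": 0,"jaw": 0.3},
    {"tx": 0,"ty": 0,"tz": 0,"roll": 0,"jaw": 0.3},
    {"tx": 0,"ty": 0,"tz": 0,"roll": 0,"jaw": 0.3},
    {"tx": 0,"ty": 0,"tz": 0,"roll": 0,"jaw": 0.3},
    {"tx": 0,"ty": 0,"tz": 0,"roll": 0,"jaw": 0.3},
    {"tx": 0,"ty": 0,"tz": 0,"roll": 0,"jaw": 0.3},
    {"tx": 0,"ty": 0,"tz": 0,"roll": 0,"jaw": 0.3},
    {"tx": 0,"ty": 0,"tz": 0,"roll": 0,"jaw": 0.3},
    {"tx": 0,"ty": 0,"tz": -0.3,"roll": 0,"jaw": 0.3},
    {"tx": 0,"ty": 0,"tz": -0.8,"roll": 0,"jaw": 0.3},
    {"tx": 0,"ty": 0,"tz": -1.5,"roll": 0,"jaw": 0.3},
    {"tx": 0,"ty": 0,"tz": -2.3,"roll": 0,"jaw": 0.3},
    {"tx": 0,"ty": 0,"tz": -3,"roll": 0,"jaw": 0.3},
    {"tx": 0,"ty": 0,"tz": -3.3,"roll": 0,"jaw": 0.3},
    {"tx": 0,"ty": 0,"tz": -3.3,"roll": 0,"jaw": 0.3},
  ],
)

```text
clock: 8.22
tool_pos: [444.2, -12.1, 202.1]
tool_rot: [3.138, -0.005, 0.422]
contact_force: [0.6, -0.3, -1.1]
finger_gap: 57.0
```

```bash
python3 look.py 6; python3 pan.py top6.npz; python3 mv.py 454.7 -308 190 36
```

```text
lid ell [343.72 209.04] [40.4 41.7] [ 499.6 -143.8  106. ] knob [343.87 208.07] [ 500.3 -144.2  128. ]
t 8.32 [441.9 -11.8 199. ] [ 1.7998e+02 -3.0000e-02  2.4180e+01] q [-0.18  0.16  1.87  0.    1.12 -0.61] F [0.5 0.3 0.8] [-0.04 -0.1   0.02] gap 57.0
tx -2.742 ty 6.887 tz 0.224 roll -1.970
```

View pics/scene6.png

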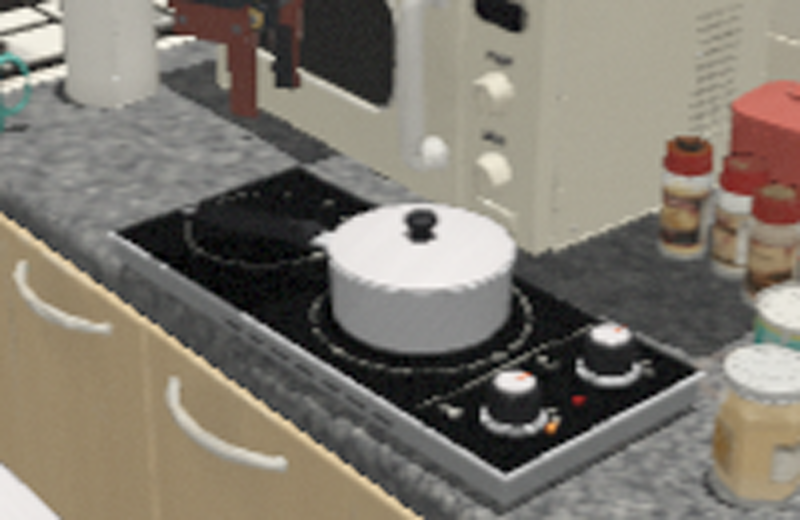

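The pan stands flat on the large ring with the gripper clear of it. Next I'll move above the front dial.

Call:
arm_command(
  series=[
    {"tx": -2.75,"ty": 6.9,"tz": 0,"roll": -2.6,"jaw": 1},
    {"tx": -2.75,"ty": 6.9,"tz": 0,"roll": -2.6,"jaw": 1},
    {"tx": -2.75,"ty": 6.9,"tz": 0,"roll": -2.6,"jaw": 1},
    {"tx": -2.75,"ty": 6.9,"tz": 0,"roll": -2.6,"jaw": 1},
    {"tx": -2.75,"ty": 6.9,"tz": 0,"roll": -2.6,"jaw": 1},
    {"tx": -2.75,"ty": 6.9,"tz": 0,"roll": -2.6,"jaw": 1},
    {"tx": -2.75,"ty": 6.9,"tz": 0,"roll": -2.6,"jaw": 1},
    {"tx": -2.75,"ty": 6.9,"tz": 0,"roll": -2.6,"jaw": 1},
    {"tx": -2.75,"ty": 6.9,"tz": 0,"roll": -2.6,"jaw": 1},
    {"tx": -2.75,"ty": 6.9,"tz": 0,"roll": -2.6,"jaw": 1},
    {"tx": -2.75,"ty": 6.9,"tz": 0,"roll": -2.6,"jaw": 1},
    {"tx": -2.75,"ty": 6.9,"tz": 0,"roll": -2.6,"jaw": 1},
  ],
)

```text
clock: 9.32
tool_pos: [454.1, -306.4, 198.2]
tool_rot: [-3.139, -0.0, 0.696]
contact_force: [-0.0, 0.3, 0.2]
finger_gap: 88.0
```

```bash
python3 - <<'E'
from cell import get_image
import cv2,numpy as np
for n in ("wrist",):
    d=get_image(n);cv2.imwrite(f"pics/{n}7.png",d["frame"][:,:,::-1]);np.savez(f"{n}7.npz",**d)
from h import *
print(pix(d,(454.7,-308,68)),pix(d,(454.7,-308,38)))
E
python3 mv.py 454.7 -308 190 40
```

```text
[320.73316872 194.89276929] [320.68322692 188.79412489]
t 9.37 [ 454.4 -306.6  198.6] [-1.799e+02 -1.000e-02  3.988e+01] q [-0.72  0.31  1.65  0.    1.18 -1.42] F [ 0.4  0.8 -0.4] [ 0.02 -0.14 -0.05] gap 88.0
tx -0.016 ty 0.033 tz 0.215 roll -0.020
```

View pics/wrist7.png

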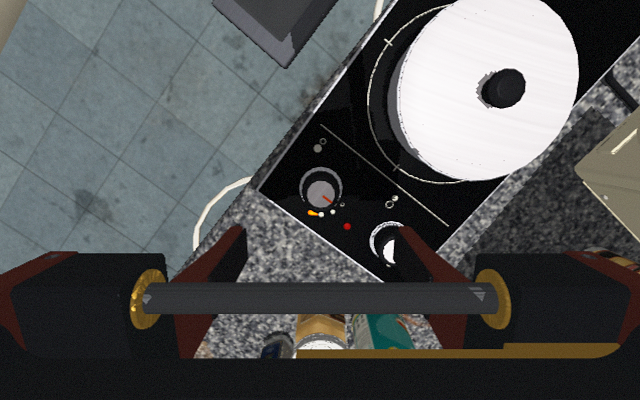

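The wrist view shows the front dial cap near (320,193), with the orange mark at (313,213). The rear dial is at (390,245), by the right finger. The honey jar and tin are below, near (322,340) and (385,335). I'll triangulate the cap and check clearances.

```bash
python3 - <<'E'
from h import *
w=load("wrist7.npz");f=w["frame"].astype(int);t=load("top1.npz");s=load("scene1.npz")
cv2.imwrite("pics/w7z.png",cv2.resize(w["frame"][155:265,270:430],None,fx=5,fy=5,interpolation=cv2.INTER_CUBIC)[:,:,::-1])
def cap(d,win,th,flo=None):
    u0,u1,v0,v1=win;g=d["frame"][v0:v1,u0:u1].max(2).astype(np.uint8);m=((g>th)).astype(np.uint8)
    n,l,st,c=cv2.connectedComponentsWithStats(m);i=1+np.argmax(st[1:,4]);return c[i]+[u0,v0],st[i]
z=w["range_z"];zc=np.median(z[186:200,312:328]);print(zc,deproj(w,320,193).round(1))
m=np.zeros(z.shape,np.uint8);m[165:220,295:346]=abs(z[165:220,295:346]-zc)<6
cn=max(cv2.findContours(m,0,1)[0],key=cv2.contourArea);e=cv2.fitEllipse(cn);print("depthcap",e,onz(w,*e[0],68))
ct,_=cap(t,(380,396,214,232),150);cs,st=cap(s,(350,368,238,250),150);print(ct,cs,st)
p=tri([(w,*e[0]),(t,*ct)]);print("tri w,t",p.round(1)); print(tri([(w,*e[0]),(t,*ct),(s,*cs)]).round(1))
for nm,(u,v) in dict(honeyorwhite=(427,190),white2=(417,168),spice=(452,191)).items(): print(nm,deproj(t,u,v).round(0))
E
```

```text
299.3878 [ 452.7 -306.8   68.8]
depthcap ((320.9115905761719, 191.59658813476562), (36.34855651855469, 36.745548248291016), 111.84207916259766) [ 452.59392963 -305.2008879    68.        ]
[388.234375 222.046875] [358.30952381 244.92857143] [ 4  5 10  5 42]
tri w,t [ 459.6 -314.1   17.7]
[ 453.9 -307.3   66.4]
honeyorwhite [ 568. -448.  102.]
white2 [ 650. -414.  106.]
spice [ 565. -539.   96.]
```

View pics/w7z.png

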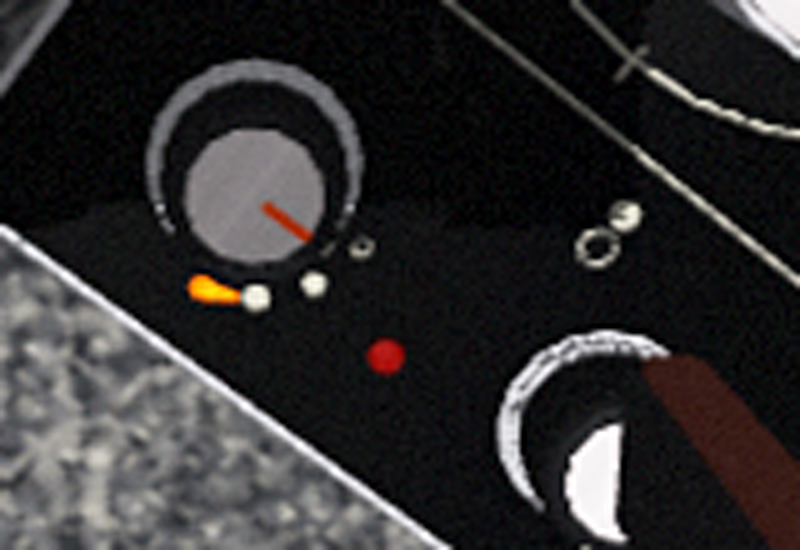

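The cap centre is at about (454,-307.4), top about 68 mm; the top–wrist pair alone gave 17.7 mm, because their rays are nearly parallel. With the scene view added it comes to 66.4 mm, and depth gives 69. The jars are more than 180 mm away, so I'll descend.

Call:
arm_command(
  series=[
    {"tx": -0.02,"ty": 0.01,"tz": 0.8,"roll": 0,"jaw": 1},
    {"tx": -0.02,"ty": 0.01,"tz": 1.6,"roll": 0,"jaw": 1},
    {"tx": -0.02,"ty": 0.01,"tz": 2.3,"roll": 0,"jaw": 1},
    {"tx": -0.02,"ty": 0.01,"tz": 2.8,"roll": 0,"jaw": 1},
    {"tx": -0.02,"ty": 0.01,"tz": 3.2,"roll": 0,"jaw": 1},
    {"tx": -0.02,"ty": 0.01,"tz": 3.5,"roll": 0,"jaw": 1},
    {"tx": -0.02,"ty": 0.01,"tz": 3.7,"roll": 0,"jaw": 1},
    {"tx": -0.02,"ty": 0.01,"tz": 3.7,"roll": 0,"jaw": 1},
    {"tx": -0.02,"ty": 0.01,"tz": 3.7,"roll": 0,"jaw": 1},
  ],
)

```text
clock: 10.12
tool_pos: [454.4, -308.7, 51.2]
tool_rot: [-3.141, -0.0, 0.695]
contact_force: [-1.0, 0.6, -0.4]
finger_gap: 87.6
```

```bash
python3 look.py 8; python3 mv.py 454.2 -307.4 45 40; python3 - <<'E'
from cell import get_image
import cv2
d=get_image("wrist");cv2.imwrite("pics/wrist8.png",d["frame"][:,:,::-1])
E
```

```text
t 10.22 [ 455.  -309.5   52. ] [ 1.7992e+02 -2.0000e-02  3.9810e+01] q [-0.72  0.5   1.79  0.    0.85 -1.42] F [ 0.4  0.4 -0.2] [ 0.03 -0.11 -0.01] gap 88.3
tx 0.019 ty -0.053 tz 0.174 roll -0.031
```

View pics/wrist8.png

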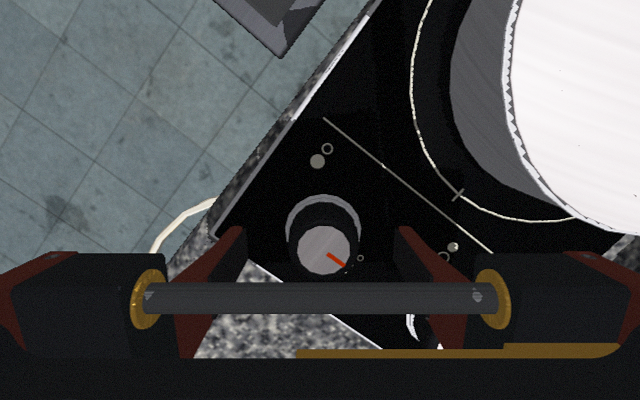

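View pics/scene8.png

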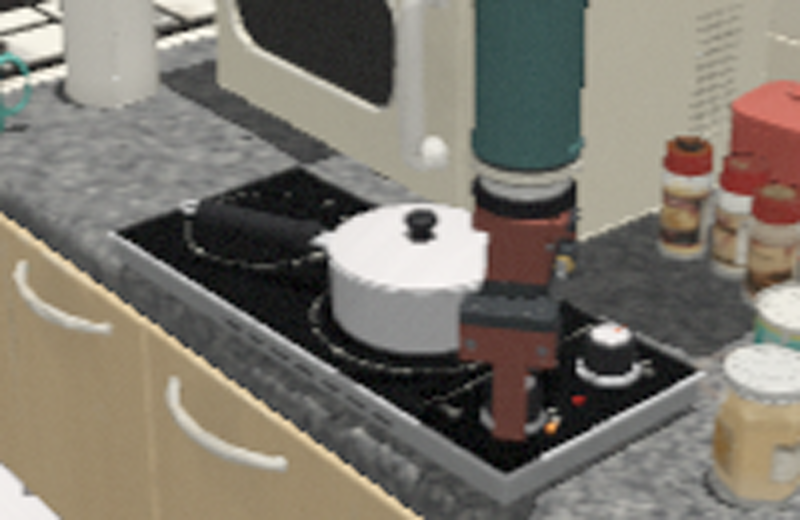

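The dial (column 323) is centred between the fingers (about 321) and the pan is clear. I'll go down the last 7 mm, then close.

Call:
arm_command(
  series=[
    {"tx": 0.02,"ty": -0.04,"tz": 0.1,"roll": 0,"jaw": 1},
    {"tx": 0.02,"ty": -0.04,"tz": 0.17,"roll": 0,"jaw": 1},
    {"tx": 0.02,"ty": -0.04,"tz": 0.17,"roll": 0,"jaw": 1},
    {"tx": 0.02,"ty": -0.04,"tz": 0.17,"roll": 0,"jaw": -1},
    {"tx": 0.02,"ty": -0.04,"tz": 0.17,"roll": 0,"jaw": -1},
    {"tx": 0.02,"ty": -0.04,"tz": 0.17,"roll": 0,"jaw": -1},
    {"tx": 0.02,"ty": -0.04,"tz": 0.17,"roll": 0,"jaw": -1},
    {"tx": 0.02,"ty": -0.04,"tz": 0.17,"roll": 0,"jaw": -1},
    {"tx": 0.02,"ty": -0.04,"tz": 0.17,"roll": 0,"jaw": -1},
    {"tx": 0.02,"ty": -0.04,"tz": 0.17,"roll": 0,"jaw": -1},
    {"tx": 0.02,"ty": -0.04,"tz": 0.17,"roll": 0,"jaw": -1},
    {"tx": 0.02,"ty": -0.04,"tz": 0.17,"roll": 0,"jaw": -1},
    {"tx": 0.02,"ty": -0.04,"tz": 0.17,"roll": 0,"jaw": -1},
    {"tx": 0.02,"ty": -0.04,"tz": 0.17,"roll": 0,"jaw": -1},
  ],
)

```text
clock: 11.43
tool_pos: [454.9, -306.9, 44.3]
tool_rot: [3.141, -0.002, 0.694]
contact_force: [3.5, 4.5, 0.2]
finger_gap: 40.6
```

```bash
python3 look.py 9; python3 pan.py top9.npz;  python3 mv.py 454.2 -307.4 45 40; python3 - <<'E'
from cell import get_image
import cv2
d=get_image("wrist");cv2.imwrite("pics/wrist9.png",d["frame"][:,:,::-1])
E
```

```text
lid ell [343.7  209.07] [40.4 41.7] [ 499.5 -143.7  106. ] knob [343.86 208.08] [ 500.3 -144.2  128. ]
t 11.53 [ 454.9 -306.9   44.3] [ 1.7999e+02 -1.1000e-01  3.9740e+01] q [-0.72  0.51  1.8   0.    0.83 -1.42] F [4.8 3.9 0.2] [ 0.62 -0.79  0.02] gap 40.2
tx -0.021 ty -0.002 tz -0.017 roll -0.043
```

View pics/wrist9.png

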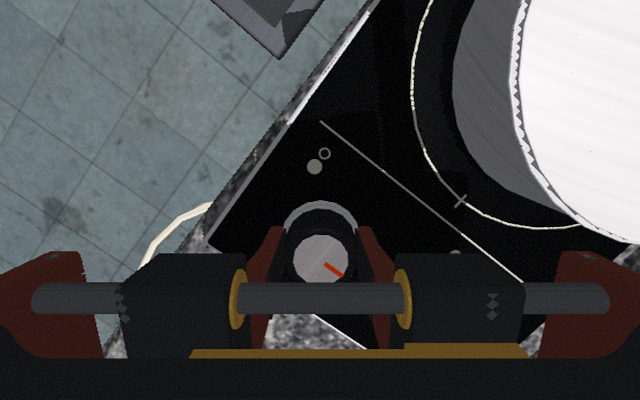

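The knob is gripped (gap 40.2 mm) and the pan has not moved. I'll relieve the 6 N side force slightly and turn clockwise.

Call:
arm_command(
  series=[
    {"tx": 0.02,"ty": 0,"tz": 0,"roll": 0,"jaw": -1},
    {"tx": 0.02,"ty": 0,"tz": 0,"roll": 0,"jaw": -1},
    {"tx": 0.02,"ty": 0,"tz": 0,"roll": 0.5,"jaw": -1},
    {"tx": 0.02,"ty": 0,"tz": 0,"roll": 1,"jaw": -1},
    {"tx": 0.02,"ty": 0,"tz": 0,"roll": 1.5,"jaw": -1},
    {"tx": 0.02,"ty": 0,"tz": 0,"roll": 2,"jaw": -1},
    {"tx": 0.02,"ty": 0,"tz": 0,"roll": 2.5,"jaw": -1},
    {"tx": 0.02,"ty": 0,"tz": 0,"roll": 3,"jaw": -1},
    {"tx": 0.02,"ty": 0,"tz": 0,"roll": 3.5,"jaw": -1},
    {"tx": 0.02,"ty": 0,"tz": 0,"roll": 4,"jaw": -1},
    {"tx": 0.02,"ty": 0,"tz": 0,"roll": 4.5,"jaw": -1},
    {"tx": 0.02,"ty": 0,"tz": 0,"roll": 4.5,"jaw": -1},
    {"tx": 0.02,"ty": 0,"tz": 0,"roll": 4.5,"jaw": -1},
  ],
)

```text
clock: 12.67
tool_pos: [454.6, -307.0, 44.3]
tool_rot: [-3.141, -0.0, 0.225]
contact_force: [1.5, 2.4, 1.7]
finger_gap: 40.7
```

```bash
python3 mv.py 454.7 -307.2 44.3 -36; python3 - <<'E'
from cell import get_image
import cv2
d=get_image("wrist");cv2.imwrite("pics/wrist10.png",d["frame"][:,:,::-1])
E
```

```text
t 12.67 [ 454.6 -307.    44.3] [-1.7999e+02 -1.0000e-02  1.2870e+01] q [-0.72  0.51  1.8   0.    0.83 -0.95] F [1.5 2.4 1.7] [ 0.23 -0.3   0.05] gap 40.7
tx 0.002 ty 0.005 tz -0.000 roll 8.145
```

View pics/wrist10.png

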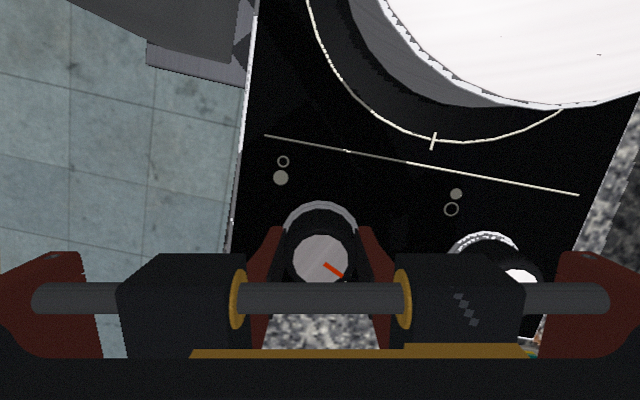

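The red pointer is still at (333,269) relative to the gripper, so there's no slip after 27°. I'll continue to about 76° in total.

Call:
arm_command(
  series=[
    {"tx": 0,"ty": 0,"tz": 0,"roll": 0.5,"jaw": -1},
    {"tx": 0,"ty": 0,"tz": 0,"roll": 1,"jaw": -1},
    {"tx": 0,"ty": 0,"tz": 0,"roll": 1.5,"jaw": -1},
    {"tx": 0,"ty": 0,"tz": 0,"roll": 2,"jaw": -1},
    {"tx": 0,"ty": 0,"tz": 0,"roll": 2.5,"jaw": -1},
    {"tx": 0,"ty": 0,"tz": 0,"roll": 3,"jaw": -1},
    {"tx": 0,"ty": 0,"tz": 0,"roll": 3.5,"jaw": -1},
    {"tx": 0,"ty": 0,"tz": 0,"roll": 4,"jaw": -1},
    {"tx": 0,"ty": 0,"tz": 0,"roll": 4.5,"jaw": -1},
    {"tx": 0,"ty": 0,"tz": 0,"roll": 5,"jaw": -1},
    {"tx": 0,"ty": 0,"tz": 0,"roll": 5.5,"jaw": -1},
    {"tx": 0,"ty": 0,"tz": 0,"roll": 6,"jaw": -1},
    {"tx": 0,"ty": 0,"tz": 0,"roll": 6.5,"jaw": -1},
    {"tx": 0,"ty": 0,"tz": 0,"roll": 7,"jaw": -1},
    {"tx": 0,"ty": 0,"tz": 0,"roll": 7.5,"jaw": -1},
    {"tx": 0,"ty": 0,"tz": 0,"roll": 8,"jaw": -1},
    {"tx": 0,"ty": 0,"tz": 0,"roll": 8.2,"jaw": -1},
    {"tx": 0,"ty": 0,"tz": 0,"roll": 8.2,"jaw": -1},
    {"tx": 0,"ty": 0,"tz": 0,"roll": 8.2,"jaw": -1},
    {"tx": 0,"ty": 0,"tz": 0,"roll": 8.2,"jaw": -1},
  ],
)

```text
clock: 14.38
tool_pos: [454.0, -306.9, 44.2]
tool_rot: [3.141, 0.001, -0.634]
contact_force: [-2.4, 1.9, 4.2]
finger_gap: 40.9
```

```bash
python3 mv.py 454.7 -307.2 44.3 -36;python3 look.py 11; python3 pan.py top11.npz; python3 - <<'E'
from cell import get_image
import cv2
d=get_image("wrist");cv2.imwrite("pics/wrist11.png",d["frame"][:,:,::-1])
E
```

```text
t 14.38 [ 454.  -306.9   44.2] [ 1.7999e+02  6.0000e-02 -3.6330e+01] q [-0.72  0.51  1.8  -0.    0.84 -0.09] F [-2.4  1.9  4.2] [0.34 0.34 0.14] gap 40.9
tx 0.019 ty -0.005 tz -0.002 roll -0.054
lid ell [343.7  209.07] [40.4 41.7] [ 499.5 -143.7  106. ] knob [343.87 208.1 ] [ 500.2 -144.2  128. ]
```

View pics/wrist11.png

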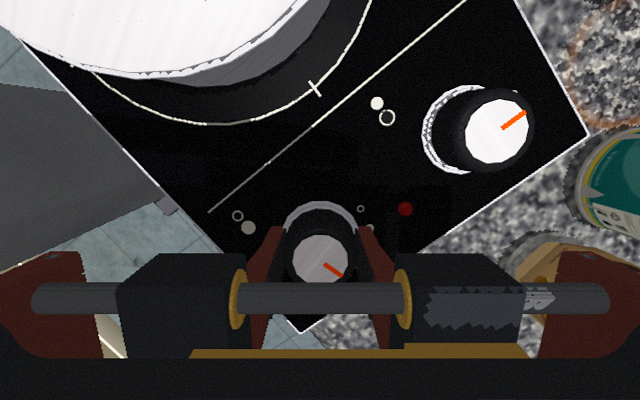

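View pics/scene11.png

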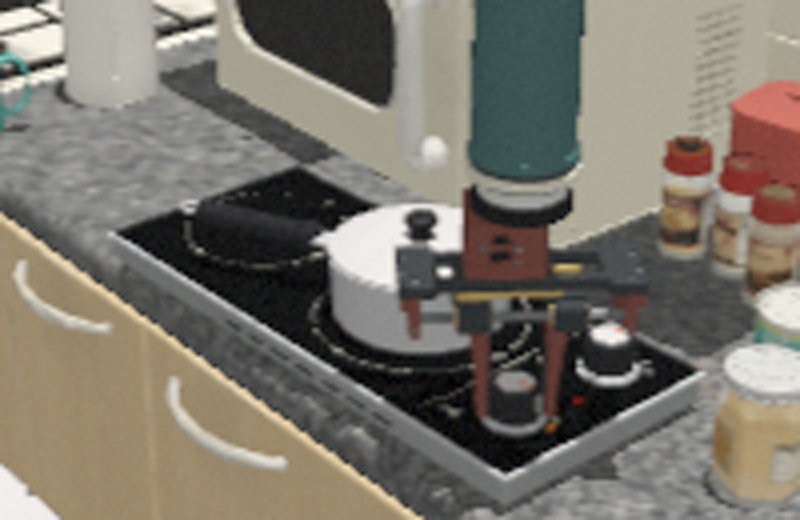

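The pointer is still at (333,270), the moment about z is +0.14 N m (spring loaded), the rear pointer is unchanged, and the pan is untouched at (500,-144). I'll measure any knob slip from the pointer angle.

```bash
python3 - <<'E'
from h import *
for n in (9,10,11):
    f=cv2.imread(f"pics/wrist{n}.png").astype(int)[235:283,290:352]
    m=(f[:,:,2]-f[:,:,:2].max(2)>60)&(np.indices(f.shape[:2])[1]<55)
    m=m.astype(np.uint8);k,l,st,c=cv2.connectedComponentsWithStats(m);
    o=[i for i in range(1,k) if 20<c[i][0]<52 and st[i,4]>10];i=max(o,key=lambda i:st[i,4])
    p=np.argwhere(l==i)[:,::-1].astype(np.float32);L=cv2.fitLine(p,2,0,.01,.01).ravel();print(n,len(p),c[i]+[290,235],np.degrees(np.arctan2(L[1],L[0])))
E
```

```text
9 100 [333.42 269.72] 35.467846
10 104 [332.96153846 269.53846154] 35.053093
11 102 [332.82352941 269.75490196] 34.796097
```

Call:
arm_command(
  series=[
    {"tx": 0,"ty": 0,"tz": 0,"roll": 0,"jaw": -1},
    {"tx": 0,"ty": 0,"tz": 0,"roll": 0,"jaw": -1},
    {"tx": 0,"ty": 0,"tz": 0,"roll": 0,"jaw": -1},
    {"tx": 0,"ty": 0,"tz": 0,"roll": 0,"jaw": -1},
    {"tx": 0,"ty": 0,"tz": 0,"roll": 0,"jaw": -1},
    {"tx": 0,"ty": 0,"tz": 0,"roll": 0,"jaw": -1},
    {"tx": 0,"ty": 0,"tz": 0,"roll": 0,"jaw": -1},
    {"tx": 0,"ty": 0,"tz": 0,"roll": 0,"jaw": -1},
    {"tx": 0,"ty": 0,"tz": 0,"roll": 0,"jaw": -1},
    {"tx": 0,"ty": 0,"tz": 0,"roll": 0,"jaw": -1},
    {"tx": 0,"ty": 0,"tz": 0,"roll": 0,"jaw": -1},
    {"tx": 0,"ty": 0,"tz": 0,"roll": 0,"jaw": -1},
  ],
)

```text
clock: 15.53
tool_pos: [454.0, -306.9, 44.2]
tool_rot: [3.141, 0.001, -0.635]
contact_force: [-3.3, 1.3, 5.7]
finger_gap: 40.8
```

```bash
python3 mv.py 454.7 -307.2 44.3 -36; python3 - <<'E'
from cell import get_image
import cv2
from h import *
d=get_image("wrist");cv2.imwrite("pics/wrist12.png",d["frame"][:,:,::-1])
f=d["frame"][235:283,290:352,::-1].astype(int);m=((f[:,:,2]-f[:,:,:2].max(2)>60)&(np.indices(f.shape[:2])[1]<55)).astype(np.uint8)
k,l,st,c=cv2.connectedComponentsWithStats(m);o=[i for i in range(1,k) if 20<c[i][0]<52 and st[i,4]>10];i=max(o,key=lambda i:st[i,4])
p=np.argwhere(l==i)[:,::-1].astype(np.float32);L=cv2.fitLine(p,2,0,.01,.01).ravel();print(len(p),c[i]+[290,235],np.degrees(np.arctan2(L[1],L[0])))
E
```

```text
t 15.53 [ 454.  -306.9   44.2] [ 1.7999e+02  7.0000e-02 -3.6370e+01] q [-0.72  0.51  1.8  -0.    0.84 -0.09] F [-3.3  1.3  5.7] [0.4  0.51 0.2 ] gap 40.8
tx 0.019 ty -0.005 tz -0.002 roll -0.062
101 [332.9009901  269.83168317] 34.500492
```

Slip is at most 1°, so the knob stands at about 1.31 rad (boost about 0.41) and is steady. I'm handing in.

```bash
python3 - <<'E'
from cell import job
print(job.sign_off())
E
```

```text
the job is handed in; nothing more can be done
None
```

I slid the saucepan flat along the glass by its handle onto the large ring and let go. I then turned the front dial 76° clockwise and handed in at about 15.5 s with the gripper still holding it in boost.

**Last checks**
- **Pan:** it stood at about (500, -144) mm, with the ring centre measured at (500.4, -145.5). It did not move after release.
- **Front dial:** the pointer slipped at most 1° in the fingers, so I estimate about 1.31 rad of turn, with boost about 0.41 of 0.45. The gap was 40.8 mm on the knob and the moment about z was 0.14–0.20 N m, consistent with the spring. The joint values can't be read directly.
- **Rear dial:** its pointer looked unchanged in the wrist picture.
- **Bystanders:** the arm stayed clear of them. I did not measure their positions again at the end.

**Two things disagreed or failed**
- **Dial height:** triangulating the top of the dial from the wrist and top cameras alone gave a wrong height of 18 mm, because their rays were nearly parallel. Adding the scene view gave 66 mm and the depth reading 69 mm, against 68 mm in the text.
- **Refused call:** one move call was refused because its rows left out some of the fields. I resent it with every field filled in.

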